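# Shift the grain mill into its third setting

## Robot

A 6-joint arm with a two-finger parallel gripper is mounted at the origin on the work surface; the furniture and walls round the work are solid. World frame = base frame: x ahead of the robot, y to its left, z up, the work surface at z = 0. Lengths are in m, angles in rad, forces in N, time in s.
With the tool pointing down it reaches from about 0.35 to 0.975 m from the base axis. Payload 4.9 kg.
Tool frame: the origin (TCP) lies at the very end of the fingers, on their centre line; the grasp point (between the pads) lies 19 mm behind it (manip.grasp_offset is the distance from the TCP to the grasp point, in m); z points along the fingers, y is the line along which they close (so a half turn about z gives the same grasp; the last joint's range is limited). The gripper opens to 85 mm and grips with 20 to 120 N. Pads are 22 mm wide; open, the fingers measure 114 mm over their backs; the gripper's body (76 mm by 85 mm) begins 54 mm behind the grasp point. The pads swing forward as they close: fully open they stand 13 mm farther back than shut.
Start: joints at [-1.304, 0.053, 1.613, -0, 1.476, -0.119], TCP at [0.235, -0.579, 0.231] pointing down, gripper open.
Joint ranges: [-3.01, 3.01], [-1.01, 2.22], [0.06, 2.58], [-1.02, 4.17], [0.09, 2.62], [-3.14, 3.14]. Speed limits (rad/s): [2.57, 2.57, 3.14, 3.14, 3.14, 3.14].

## Interface

Orientations are given as a unit quaternion [w, x, y, z].
In Python, from plant import manip, eyes, job_done, models gives the robot as it stands.
- The arm moves only by the tool servo_tool, never from a script. Its argument "motion" is one flat list of numbers, 5 for each row, row after row: the opening, from -1 (shut) to 1 (fully open), then the shift along the tool's x, y, z normalised to -1 to 1, where 1 is 120 mm, then the turn about the tool's z normalised to -1 to 1, where 1 is 45 degrees. A call has 1 to 5 rows; each row is the pose to reach, as a shift and turn from the pose commanded when the call began, along the tool's axes at that moment; what a row does not reach only later rows make up. A row lasts 1/8 s, in which the tool goes at most 62.5 mm and 10.7 degrees, less where a joint would pass 70% of its speed; a pose out of reach is approached as far as the arm can. A call with a number of a shift or a turn outside -1 to 1 is refused whole. A call with a gripper value outside its range is refused whole. The fingers move at their own pace and stop on an object; the grip force is fixed at half the most. Time passes only in rows, so rows that repeat a pose let the fingers close. It gives the time, the measured TCP pose, the force, the opening and the grip force at its end, in the units of the state.
- manip.state(): the state, without advancing time (a new reading comes with each control period).
- eyes.grab_frame(name): name is "scene" or "top"; returns (picture, depth): 384x512x3 uint8, red, green, blue; 384x512 float32, m along the optical axis (not along the pixel's ray), 0 where there is no reading.
- eyes.camera_params(name): a dict with "fov_y" (degrees; the focal length in pixels is half the picture's height over the tangent of half this angle, whatever the lens; pixels are square), "cx", "cy" (the principal point, pixels), "pose" (4x4, takes a point from camera to world coordinates). Camera axes: x right, y up, looking along -z (the intrinsics and any distortion apply to the point x, -y, -z); pixel columns grow to the right and rows downward; lengths in m; the calibration is good to about 2 mm. A picture is of the moment at which its call begins. camera_params takes no time and is no camera call.
- job_done(): hands the job in; it is judged then, once.
Trained networks look in the newest picture that a camera, given by its name, has taken for a name from the list of things; names that differ only in an ending like _2 or _b are one class to them, and where a whole thing is asked for, a point or a joint stands for the part that bears it (a point fixed in the world has none). Each returns a list of dicts, best first, with "p" (0 to 1); they miss things now and then, are a little off and sometimes report something else, mostly with a low value. They report only what shows in the picture. A call takes as long as a camera call.
- models.regions_of(camera, label): "mask" (384x512 bool, what is visible of it) and "pixel" ([column, row] in pixels, amid what is visible of it).
The state is a dict: "time": time; "joint_pos": joint angles; "joint_vel": joint speeds; "joint_efforts": joint torques, N m; "tool_pos": TCP position; "tool_rot": TCP orientation; "contact_force": force on the tool from outside, world axes, zero at the start; "ft_torque": the same for the moment, N m; "gripper_width": opening from 0.0 (shut) to 1.0 (fully open); "grasp_force": force on a finger pad.
Only numpy, scipy, OpenCV 4.12 (cv2) and the standard library are available. Lean on these libraries where they do the work, as an engineer would, in place of code of your own. Each camera call takes 0.05 s, during which the arm holds its last target. There are 200 camera calls.

## Task

Set the grain mill to its third setting: push the red-knobbed lever straight across to the right side of its H-shaped gate, then push it forward, away from you, fully home into the third slot (three red dots) and leave it there. Push it only with the outside of the fingers or the fingertips, never taking it between them, do not let it go into any other slot on the way, and leave the mug, jars, tin, corked bottle and onion where they stand.

Things in the scene. Friction and masses are not known exactly. Their poses are not given: they have to be found in the camera images.
- mill: fixed worktop grain mill, white housing 170 mm deep (x, +-85 mm) x 400 mm wide (y from -300 to +100 mm), top at 74 mm. Origin: on the worktop, straight below the centre of the H-shaped gate. Axes: x forward (away from the robot, along the slots), y left (along the cross channel), z up. The lever's pivot is 30 mm above the origin
- hopper (a point): centre of the rim of the wooden hopper (152 mm across), 225 mm above the worktop, on the steel mill head at the right part of the mill (225 mm right of the gate's centre); a steel spout runs from the head to the front
- gate (a point): centre of the H in the aluminium gate plate (92 x 104 mm), at its top face, 88 mm above the worktop. Cross channel: along mill y at x = 0, 16 mm wide. Columns: at y = +22 mm (left) and -22 mm (right), 17 mm wide. Slot one (one dot) forward left, two (two dots) back left, three (three red dots) forward right, four (four dots) back right. The lever can move only along the H
- slot3 (a point): end seat of the lever's axis in slot three, at the plate's top face: 20 mm forward and 22 mm right of the gate's centre; fixed in the mill
- knob (a point): centre of the red ball knob (36 mm diameter) on the lever, 135 mm from the pivot along it; 165 mm above the worktop with the lever upright. Below it a black neck and a 10 mm steel shaft. In the right column the knob is at mill x = 0, y = -50 mm, about 155 mm high; home in slot three at about mill x = +43, y = -48 mm, 149 mm high
- shaft (a point): point on the bare steel shaft (10 mm thick) of the lever, 92 mm from the pivot, 34 mm above the gate plate when upright
- lever_across (a joint): sideways lean of the lever, rad: 0 upright, positive to the right (mill -y), about -0.38 centred in the left column, +0.38 centred in the right column, stopped by the gate at about +-0.44; in the right column it is free to enter a slot from about 0.33 up. It stays where it is left; moving it takes 1 to 2 N at the knob
- lever_along (a joint): forward lean of the lever, rad: 0 in the cross channel, positive forward (mill +x); the end of slot one or three is at about +0.33, of slot two or four at about -0.33. It stays where it is left; moving it takes 1 to 2 N at the knob
- mug: bystander: white china mug with a pale blue pattern, 82 mm across, 91 mm high, stands under the mill's spout, loose; origin at the centre of its underside
- jam_jar: bystander: small glass jam jar with red checked lid, 66 mm across, 82 mm high, loose; origin at the centre of its underside
- spice_jar: bystander: slim glass herb jar with black lid, 41 mm across, 105 mm high, loose; origin at the centre of its underside
- onion: bystander: brown onion, 78 mm across, 85 mm high, loose; origin at the centre of its underside
- bean_tin: bystander: low brown food tin, 76 mm across, 58 mm high, loose; origin at the centre of its underside
- honey_jar: bystander: glass honey jar with grey lid, 71 mm across, 110 mm high, loose; origin at the centre of its underside
- cork_bottle: bystander: small round bottle with green contents and a cork, 60 mm across, 121 mm high, loose; origin at the centre of its underside

How it is judged:
By the outcome, as a careful person would: the job done as asked, in the order asked, and still so for the second after the job is handed in, with the robot touching nothing.
It also fails if it takes over 40 s, if anything falls off the work surface, if the arm or the gripper's body presses on something with over 40 N, if the wrist force passes 120 N, or if a joint passes its speed limit or range.

## Working session

There is one attempt and no reset: what is moved stays moved. The work goes in short steps, Python scripts to look and compute and a tool call to move; the robot and the scene stay as the last step left them, time stands still between calls to the robot, and variables do not carry over. Pictures are saved under pics/ and viewed, at most 10 in all, crops included, and the job is handed in when it is done.

Besides the shell and the picture viewer there is one more tool, called as a command line: name --argument value ..., lists and objects as JSON in quotes. servo_tool: Moves the arm, as the interface text tells. Its arguments: {"type":"object","properties":{"motion":{"type":"array","items":{"type":"number","minimum":-1,"maximum":1}}},"required":["motion"]}

```bash
mkdir -p pics
cat > h.py <<'E'
import numpy as np, cv2
from plant import manip, eyes, job_done, models
def world(cam,px,d):
    c=eyes.camera_params(cam); f=192/np.tan(np.radians(c["fov_y"]/2))
    p=np.array([(px[0]-c["cx"])/f*d,-(px[1]-c["cy"])/f*d,-d,1]); return (c["pose"]@p)[:3]
def cloud(cam,depth,mask):
    r,c=np.nonzero(mask&(depth>0)); return np.array([world(cam,(x,y),depth[y,x]) for x,y in zip(c,r)])
E
python3 - <<'E'
from h import *
ims=[]
for n in("scene","top"):
    im,d=eyes.grab_frame(n); ims.append(im); c=eyes.camera_params(n); print(n,{k:v for k,v in c.items()})
    for l in("knob","shaft","gate","slot3","hopper","mill","mug","jam_jar","spice_jar","onion","bean_tin","honey_jar","cork_bottle"):
        R=models.regions_of(n,l)
        if R:
            r=R[0]; P=cloud(n,d,r["mask"]); 
            if len(P): print(l,round(r["p"],2),np.round(r["pixel"]),len(P),np.median(P,0).round(3),np.percentile(P,3,0).round(3),np.percentile(P,97,0).round(3))
    cv2.imwrite(f"pics/{n}.png",cv2.resize(im[:,:,::-1],(800,600)))
print(manip.state())
E
```

```text
scene {'fov_y': 46.56711146964776, 'cx': 251.589954026682, 'cy': 188.37472369001082, 'pose': array([[ 0.11883475,  0.66565709, -0.73673532, -0.70160753],
       [-0.99290062,  0.08352468, -0.08468755, -0.17047903],
       [ 0.00516271,  0.74156879,  0.67085698,  1.22542358],
       [ 0.        ,  0.        ,  0.        ,  1.        ]])}
knob 0.55 [246. 178.] 113 [0.54  0.001 0.166] [ 0.529 -0.011  0.072] [0.61  0.019 0.181]
shaft 0.46 [244. 174.] 106 [0.539 0.    0.166] [ 0.529 -0.012  0.097] [0.552 0.018 0.181]Traceback (most recent call last):
  File "<stdin>", line 8, in <module>
  File "h.py", line 7, in cloud
    r,c=np.nonzero(mask&(depth>0)); return np.array([world(cam,(x,y),depth[y,x]) for x,y in zip(c,r)])
                                                     ~~~~~^^^^^^^^^^^^^^^^^^^^^^
  File "h.py", line 4, in world
    c=eyes.camera_params(cam); f=192/np.tan(np.radians(c["fov_y"]/2))
ValueError: time passes only in moves, steps and waits
```

```bash
cat > h.py <<'E'
import numpy as np, cv2
from plant import manip, eyes, job_done, models
C={n:eyes.camera_params(n) for n in("scene","top")}
def cloud(cam,depth,mask):
    c=C[cam]; f=192/np.tan(np.radians(c["fov_y"]/2))
    v,u=np.nonzero(mask&(depth>0)); d=depth[v,u]
    return np.c_[(u-c["cx"])/f*d,-(v-c["cy"])/f*d,-d,np.ones(len(d))]@c["pose"].T[:,:3]
E
cat > look.py <<'E'
from h import *
for n in("scene","top"):
    im,d=eyes.grab_frame(n); np.savez(f"{n}.npz",im=im,d=d)
    cv2.imwrite(f"pics/{n}.png",cv2.resize(im[:,:,::-1],(800,600)))
    if n=="top": print(C[n])
    for l in("knob","mill","mug","jam_jar","spice_jar","onion","bean_tin","honey_jar","cork_bottle"):
        R=models.regions_of(n,l)
        if R:
            r=R[0]; P=cloud(n,d,r["mask"]); 
            if len(P): print(l,round(r["p"],2),np.round(r["pixel"]),len(P),np.median(P,0).round(3),np.percentile(P,3,0).round(3),np.percentile(P,97,0).round(3))
print(manip.state())
E
python3 look.py
```

```text
knob 0.67 [244. 176.] 92 [0.539 0.    0.166] [ 0.528 -0.01   0.101] [0.55  0.016 0.181]
mill 0.79 [274. 195.] 3729 [ 0.524 -0.116  0.074] [ 0.457 -0.292  0.028] [0.625 0.05  0.183]
mug 0.61 [310. 222.] 618 [ 0.421 -0.249  0.053] [ 0.4   -0.292  0.008] [ 0.481 -0.211  0.09 ]
jam_jar 0.8 [121. 220.] 470 [0.345 0.413 0.037] [ 0.323  0.386 -0.003] [0.413 0.475 0.084]
spice_jar 0.57 [144. 172.] 235 [0.622 0.424 0.065] [0.613 0.409 0.006] [0.644 0.444 0.106]
onion 0.68 [128. 196.] 291 [0.472 0.435 0.05 ] [0.452 0.41  0.02 ] [0.506 0.472 0.072]
bean_tin 0.77 [358. 201.] 391 [ 0.577 -0.436  0.05 ] [ 0.558 -0.471  0.004] [ 0.628 -0.405  0.058]
honey_jar 0.88 [376. 252.] 714 [ 0.309 -0.47   0.082] [ 0.294 -0.505  0.008] [ 0.359 -0.438  0.111]
cork_bottle 0.66 [380. 217.] 393 [ 0.459 -0.508  0.066] [ 0.441 -0.543  0.003] [ 0.496 -0.482  0.12 ]
{'fov_y': 53.120903059760586, 'cx': 254.11109147328222, 'cy': 195.92674505792962, 'pose': array([[ 0.0186221 ,  0.98559273, -0.16810767,  0.28721107],
       [-0.99982456,  0.01801814, -0.00511748, -0.03037515],
       [-0.00201476,  0.16817348,  0.985755
[... 948 characters left out ...]
nt_pos': array([-1.30397140e+00,  5.26785586e-02,  1.61287476e+00, -4.56264272e-06,
        1.47600734e+00, -1.18994601e-01]), 'joint_vel': array([ 0.00098275, -0.00081147, -0.0005263 ,  0.00131478, -0.00087518,
       -0.00045697]), 'joint_efforts': array([ 4.60879382e-04, -3.93684733e+01, -3.70459986e+01, -3.42610872e-05,
        6.57427372e-04, -2.24118264e-05]), 'tool_pos': array([ 0.23519876, -0.57904581,  0.23133197]), 'tool_rot': array([ 1.61190193e-05,  9.81450503e-01,  1.91715702e-01, -1.08368738e-06]), 'contact_force': array([-0.25777786,  0.24733249,  0.38062556]), 'ft_torque': array([ 0.00211313,  0.06358473, -0.03058239]), 'grasp_force': 0.0, 'gripper_width': 1.0039051093021396}
```

View pics/scene.png

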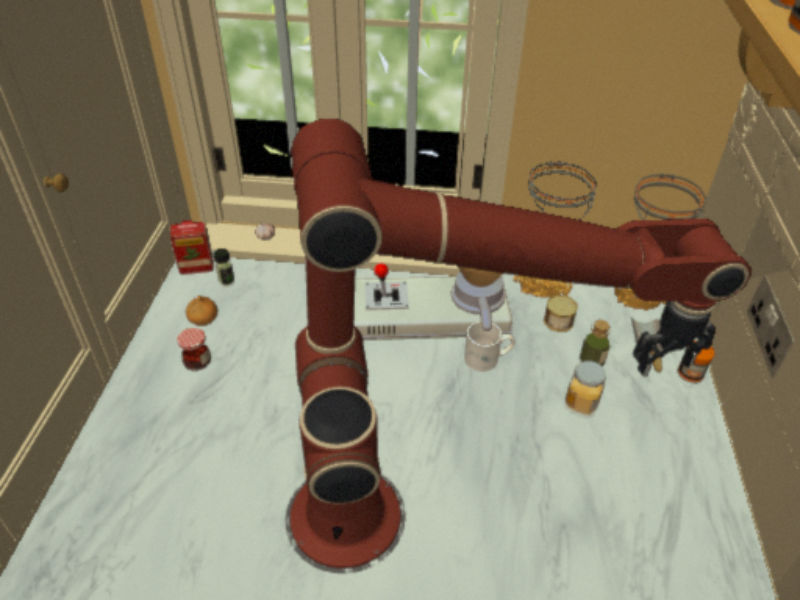

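View pics/top.png

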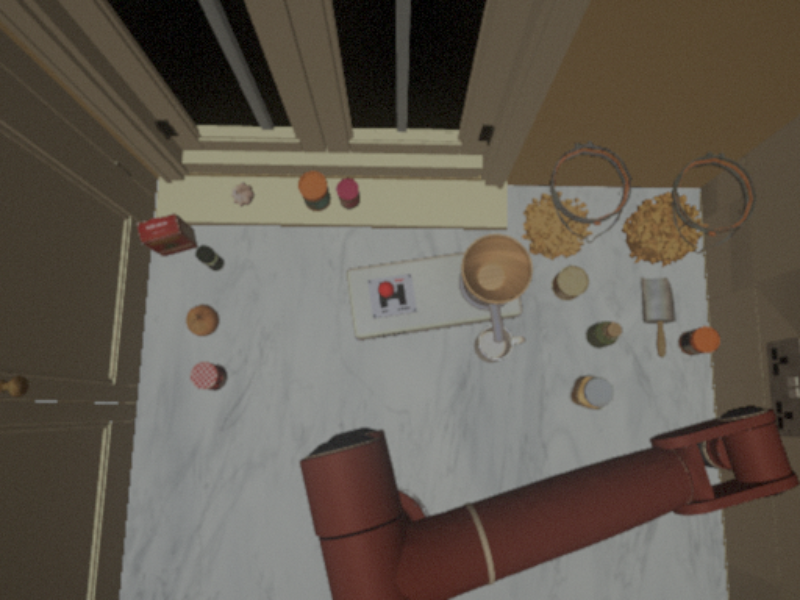

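The scene shows the mill behind the arm, with the knob at about (381,270) in the scene picture and (387,290) in the top picture. The lever leans left of centre, and the mill is yawed a little. The mug is under the spout and the hopper is to the right.

```bash
cat > fit.py <<'E'
from h import *
Z=np.load("top.npz"); im,d=Z["im"],Z["d"]
P=cloud("top",d,np.ones_like(d,bool)); ok=d>0; W=np.full(d.shape+(3,),np.nan); W[ok]=P
m=(abs(W[...,2]-.076)<.007)&(abs(W[...,0]-.56)<.13)&(W[...,1]>-.35)&(W[...,1]<.15)
q=W[m][:,:2].astype(np.float32)
lab=cv2.connectedComponents(m.astype(np.uint8))[1]; k=np.bincount(lab[m]).argmax(); q=W[lab==k][:,:2].astype(np.float32)
(c,s,a)=cv2.minAreaRect(q); print("rect",c,s,a,np.median(W[lab==k][:,2]))
# plate
g=(abs(W[...,2]-.089)<.006)&(abs(W[...,0]-.56)<.08)&(abs(W[...,1])<.09)
print("plate",g.sum(),cv2.minAreaRect(W[g][:,:2].astype(np.float32)))
# red knob and spheres
for n in("scene","top"):
    Z=np.load(n+".npz"); im,d=Z["im"].astype(int),Z["d"]
    P=np.zeros(d.shape+(3,)); P[d>0]=cloud(n,d,d>0)
    r=(im[...,0]>110)&(im[...,1]<60)&(im[...,2]<60)&(abs(P[...,0]-.55)<.06)&(abs(P[...,1])<.06)&(P[...,2]>.12)
    p=P[r]
    from scipy.optimize import least_squares
    S=least_squares(lambda x:np.linalg.norm(p-x,axis=1)-.018,p.mean(0)-[0,0,.01],loss="soft_l1",f_scale=.002)
    print(n,len(p),"knob",S.x.round(4),np.abs(S.fun).mean().round(4))
    # hopper rim
    h=(abs(P[...,2]-.223)<.006)&(abs(P[...,0]-.57)<.12)&(P[...,1]<-.12)&(P[...,1]>-.36)
    if h.sum()>20:
        p=P[h][:,:2]; hull=cv2.convexHull(p.astype(np.float32)); print("hopper",h.sum(),cv2.minEnclosingCircle(hull))
Z=np.load("top.npz"); cv2.imwrite("pics/c1.png",cv2.resize(Z["im"][155:225,215:345,::-1],(780,420),interpolation=cv2.INTER_CUBIC))
E
python3 fit.py
```

```text
rect (0.5572144985198975, -0.07101553678512573) (0.1685183048248291, 0.31700652837753296) 9.579352378845215 0.07439096612420282
plate 528 ((0.5412610173225403, -0.014073371887207031), (0.14784936606884003, 0.11030685156583786), 13.588075637817383)
scene 55 knob [0.5463 0.0024 0.1622] 0.0021
top 51 knob [ 5.489e-01 -4.000e-04  1.659e-01] 0.0013
hopper 239 ((0.5852086544036865, -0.23345085978507996), 0.07596972584724426)
```

View pics/c1.png

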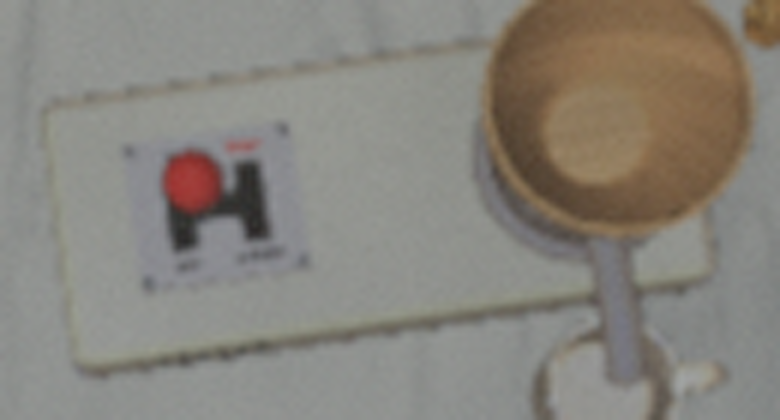

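The crop shows the gate plate's screws at about (128,150), (282,128), (305,260) and (150,285). The lever is at the left end of the cross channel, and the back edge slopes up to the right, about 8–9° of yaw.

Run:
```python
from h import *
def ray(u,v,z,n="top"):
    c=C[n]; f=192/np.tan(np.radians(c["fov_y"]/2)); r=c["pose"][:3,:3]@[(u-c["cx"])/f,-(v-c["cy"])/f,-1]; o=c["pose"][:3,3]
    return o+r*(z-o[2])/r[2]
f=lambda x,y,z:ray(215+x/6-.4,155+y/6-.4,z)
S=[f(*p,.088) for p in((128,150),(282,128),(305,260),(150,285))]; g=np.mean(S,0); print("plate",g)
for a,b in((0,1),(3,2),(3,0),(2,1)):
    e=S[b]-S[a]; print(np.degrees(np.arctan2(e[1],e[0])),np.linalg.norm(e))
B=[f(*p,.074) for p in((45,103),(490,43),(80,372),(712,285))]
for a,b in((0,1),(2,3),(2,0)):
    e=B[b]-B[a]; print("house",np.degrees(np.arctan2(e[1],e[0])),np.linalg.norm(e))
left=(B[0]+B[2])/2
for yaw in (8.5,9.3):
    t=np.radians(yaw); X=np.array([np.cos(t),np.sin(t)]);Y=np.array([-np.sin(t),np.cos(t)])
    print(yaw,"gate from left edge",left[:2]-.1*Y,"hopper",np.array([.5852,-.2335])+.225*Y)
    for k in([.5463,.0024],[.5489,-.0004]): print("knob in mill",(k-g[:2])@X,(k-g[:2])@Y)
```

```text
plate [ 0.54699917 -0.01016713  0.088     ]
-80.64315543444415 0.094691910977568
-79.67410047134453 0.09463099528222983
10.572507640651061 0.08422485221704523
10.544437070499926 0.08262320622090893
house -81.07397083838396 0.2776383546144511
house -81.05645064620713 0.3873290476841911
house 9.087974709306637 0.1683849957668203
8.5 gate from left edge [ 0.54361811 -0.01528439] hopper [ 0.55194288 -0.01097143]
knob in mill 0.0011660457030571636 0.012532436467864836
knob in mill 0.003323620596635284 0.009378887581514476
9.3 gate from left edge [ 0.54499755 -0.01506837] hopper [ 0.54883914 -0.01145746]
knob in mill 0.0013409121796502709 0.01251493431581453
knob in mill 0.003454246343218605 0.009331568375006724
```

servo_tool --motion '[-1,0.35,-0.5,-0.12,0.15,-1,0.7,-1,-0.25,0.29,-1,0.7,-1,-0.25,0.29]'

```text
time: 1.58
tool_pos: [0.2685, -0.4342, 0.2623]
tool_rot: [0.001, 0.997, 0.079, 0.0]
contact_force: [0.4, -0.8, 0.1]
gripper_width: 0.375
grasp_force: 0.0
```

servo_tool --motion '[-1,0.24,-0.48,0,0,-1,0.48,-0.97,0,0,-1,0.48,-0.97,0,0]'

```text
time: 1.95
tool_pos: [0.3073, -0.3097, 0.2616]
tool_rot: [0.0, 0.997, 0.081, 0.001]
contact_force: [-0.2, -0.1, 0.6]
gripper_width: -0.005
grasp_force: 0.0
```

servo_tool --motion '[-1,0.24,-0.48,0,0,-1,0.48,-0.97,0,0,-1,0.48,-0.97,0,0]'

```text
time: 2.33
tool_pos: [0.3458, -0.1862, 0.2617]
tool_rot: [0.0, 0.997, 0.081, 0.001]
contact_force: [0.1, -0.7, -0.1]
gripper_width: -0.001
grasp_force: 0.0
```

servo_tool --motion '[-1,0.24,-0.48,0,0,-1,0.48,-0.97,0,0,-1,0.48,-0.97,0,0]'

```text
time: 2.7
tool_pos: [0.3844, -0.0624, 0.2615]
tool_rot: [0.0, 0.997, 0.082, 0.0]
contact_force: [0.0, -1.3, -0.1]
gripper_width: 0.002
grasp_force: 0.0
```

servo_tool --motion '[-1,0.24,-0.48,0,0,-1,0.48,-0.97,0,0,-1,0.48,-0.97,0,0,-1,0.48,-0.97,0,0]'

```text
time: 3.2
tool_pos: [0.4225, 0.0584, 0.2611]
tool_rot: [0.0, 0.997, 0.078, -0.0]
contact_force: [0.1, 0.0, -0.7]
gripper_width: -0.003
grasp_force: 0.0
```

servo_tool --motion '[-1,0.5,0.1,0,0,-1,0.94,0.2,0.2,0,-1,0.94,0.2,0.6,0,-1,0.94,0.2,0.98,0,-1,0.94,0.2,0.98,0]'

```text
time: 3.82
tool_pos: [0.5342, 0.0512, 0.1391]
tool_rot: [-0.0, 0.997, 0.077, -0.005]
contact_force: [-0.6, 0.0, 0.4]
gripper_width: -0.005
grasp_force: 0.0
```

```bash
cat > chk.py <<'E'
import sys
from h import *
from scipy.optimize import least_squares
t=np.radians(9.1);X=np.array([np.cos(t),np.sin(t),0]);Y=np.array([-np.sin(t),np.cos(t),0]);G=np.array([.547,-.012,0])
for n in("scene","top"):
    im,d=eyes.grab_frame(n); a=im.astype(int); P=np.zeros(d.shape+(3,)); P[d>0]=cloud(n,d,d>0)
    r=(a[...,0]>100)&(a[...,1]<60)&(a[...,2]<60)&(abs(P[...,0]-.56)<.09)&(abs(P[...,1]+.02)<.08)&(P[...,2]>.12)&(P[...,2]<.2)
    p=P[r]
    if len(p)>8:
        k=least_squares(lambda x:np.linalg.norm(p-x,axis=1)-.018,p.mean(0)-[0,0,.01],loss="soft_l1",f_scale=.002).x
        print(n,len(p),k.round(4),"mill",((k-G)@X).round(4),((k-G)@Y).round(4),k[2].round(4))
    else: print(n,len(p))
    if len(sys.argv)>1: cv2.imwrite(f"pics/{sys.argv[1]}_{n}.png",cv2.resize(im[130:230,190:320,::-1],(780,600),interpolation=cv2.INTER_CUBIC))
s=manip.state(); q=s["tool_pos"]; print("tcp mill",((q-G)@X).round(4),((q-G)@Y).round(4),q[2].round(4),s["contact_force"])
E
python3 chk.py a
```

```text
scene 57 [0.5466 0.0038 0.164 ] mill 0.0021 0.0157 0.164
top 16 [0.549  0.0027 0.1662] mill 0.0043 0.0143 0.1662
tcp mill 0.0011 0.0646 0.1449 [ 0.97075768 -0.38768079 -0.19917937]
```

View pics/a_top.png

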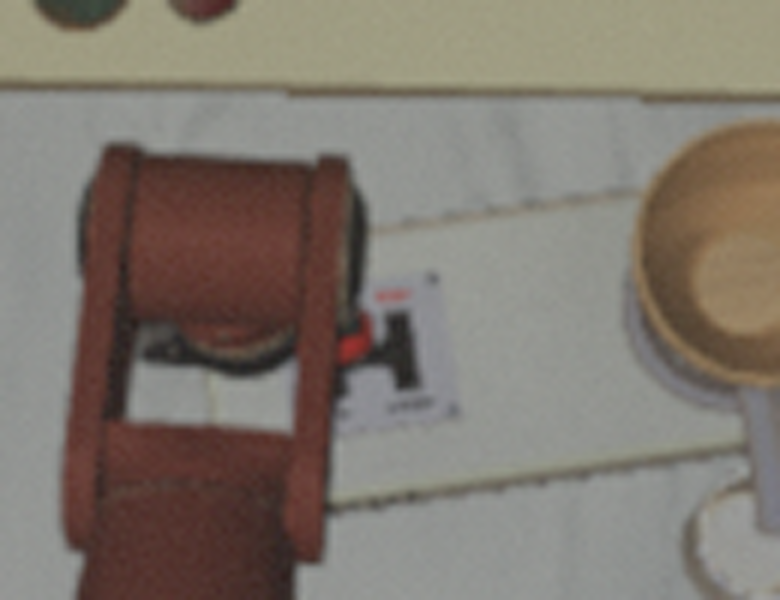

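View pics/a_scene.png

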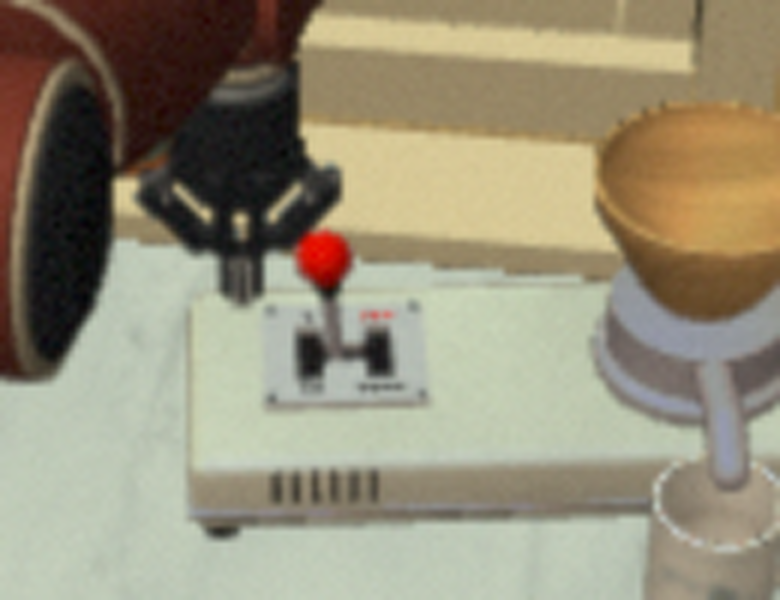

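The scene crop shows the shut fingers left of the knob (fingertips at about (242,295), knob at (325,258)). The lever is in the cross channel and clear of the right column, so I can push right.

servo_tool --motion '[-1,0,0.12,-0.03,0,-1,0,0.22,-0.03,0,-1,0,0.3,-0.03,0,-1,0,0.38,-0.03,0,-1,0,0.46,-0.03,0]'

```text
time: 4.55
tool_pos: [0.5461, -0.0012, 0.1473]
tool_rot: [-0.0, 0.997, 0.079, 0.0]
contact_force: [0.7, 1.4, 1.1]
gripper_width: 0.002
grasp_force: 0.6
```

```bash
python3 chk.py b
```

```text
scene 56 [ 0.5526 -0.031   0.163 ] mill 0.0026 -0.0196 0.163
top 5
tcp mill 0.0006 0.0103 0.1471 [-0.7785864   1.12419155 -0.21769891]
```

View pics/b_scene.png

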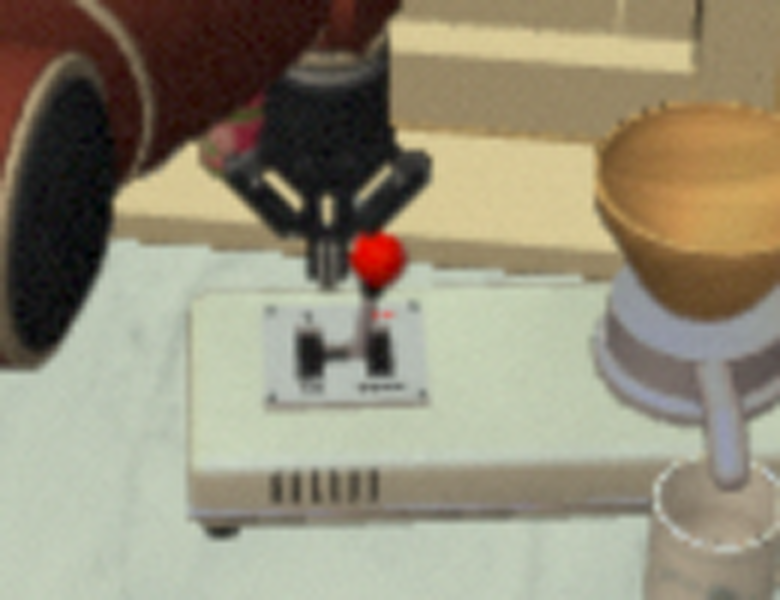

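The lever follows the finger cleanly, with the knob at (378,260) leaning right. Next, the rest of the way to the right column.

servo_tool --motion '[-1,0,0.08,0,0,-1,0,0.16,0,0,-1,0,0.25,0,0,-1,0,0.25,0,0]'

```text
time: 5.15
tool_pos: [0.5509, -0.0314, 0.1474]
tool_rot: [0.0, 0.997, 0.078, 0.0]
contact_force: [0.1, 0.2, -0.8]
gripper_width: 0.001
grasp_force: 0.0
```

```bash
python3 chk.py c
```

```text
scene 54 [ 0.5581 -0.0602  0.1529] mill 0.0033 -0.0494 0.1529
top 9 [ 0.5597 -0.0628  0.1578] mill 0.0045 -0.0521 0.1578
tcp mill 0.0009 -0.0191 0.1475 [-0.94132543  0.07973572 -0.4673282 ]
```

View pics/c_scene.png

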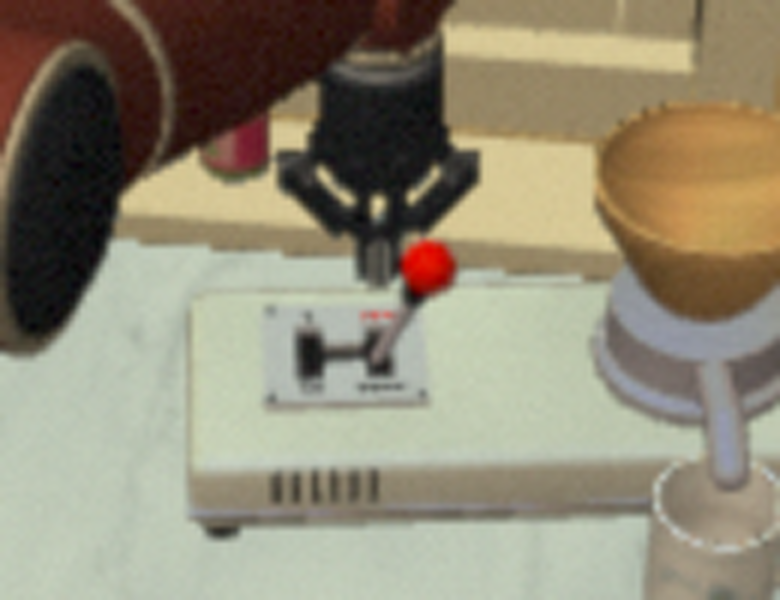

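The knob is at (428,267) and the shaft is centred in the right column (measured mill y ≈ -0.050). Next I back off and move around behind the knob.

servo_tool --motion '[-1,0,-0.12,0,0,-1,-0.38,-0.12,0,0,-1,-0.4,-0.05,0,0,-1,-0.4,0.26,0.06,0,-1,-0.4,0.26,0.06,0]'

```text
time: 5.88
tool_pos: [0.5088, -0.0697, 0.1403]
tool_rot: [0.0, 0.997, 0.078, 0.0]
contact_force: [-0.6, 0.5, 1.3]
gripper_width: -0.006
grasp_force: 0.0
```

```bash
python3 chk.py d
```

```text
scene 7
top 0
tcp mill -0.0467 -0.0496 0.1404 [-0.06883969  0.37015287  0.37957073]
```

View pics/d_scene.png

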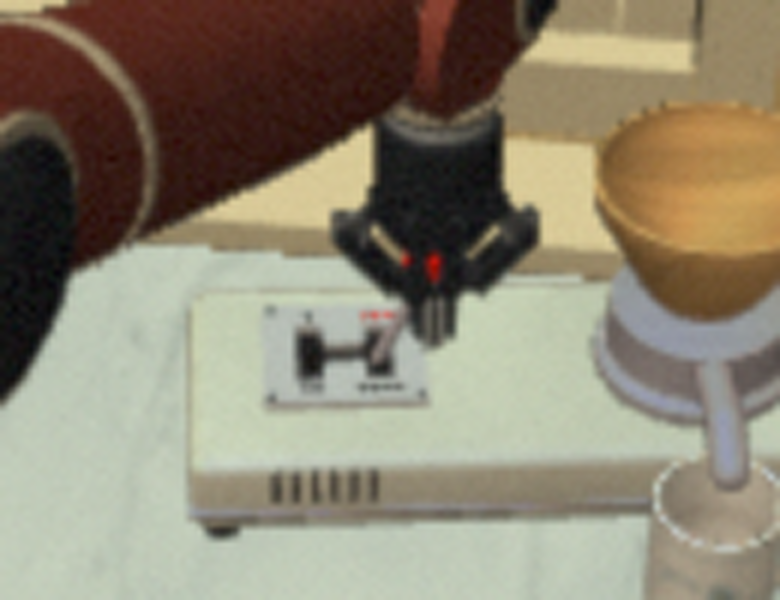

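The fingers now stand directly behind the knob, with red showing at (433,267) and the lever unmoved. Next, push forward.

servo_tool --motion '[-1,0.1,0,0,0,-1,0.18,0,0,0,-1,0.26,0,0,0,-1,0.34,0,0,0,-1,0.41,0,0,0]'

```text
time: 6.6
tool_pos: [0.5572, -0.0605, 0.1398]
tool_rot: [-0.0, 0.997, 0.079, -0.0]
contact_force: [-0.9, -0.3, 0.0]
gripper_width: -0.003
grasp_force: 0.6
```

servo_tool --motion '[-1,0.02,0,0,0,-1,0.04,0,0,0,-1,0.06,0,0,0]'

```text
time: 6.98
tool_pos: [0.5637, -0.0598, 0.1398]
tool_rot: [0.0, 0.997, 0.079, -0.0]
contact_force: [-0.6, 0.1, 1.2]
gripper_width: -0.001
grasp_force: 0.6
```

servo_tool --motion '[-1,0.015,0,0,0,-1,0.03,0,0,0,-1,0.045,0,0,0]'

```text
time: 7.35
tool_pos: [0.5691, -0.059, 0.14]
tool_rot: [0.0, 0.997, 0.079, -0.0]
contact_force: [-1.7, 0.4, -1.4]
gripper_width: -0.003
grasp_force: 1.3
```

servo_tool --motion '[-1,0.01,0,0,0,-1,0.02,0,0,0,-1,0.02,0,0,0]'

```text
time: 7.72
tool_pos: [0.5704, -0.0587, 0.1398]
tool_rot: [0.0, 0.997, 0.079, -0.002]
contact_force: [-6.5, -0.7, 1.0]
gripper_width: 0.003
grasp_force: 3.2
```

```bash
python3 chk.py e
```

```text
scene 4
top 0
tcp mill 0.0157 -0.0498 0.1398 [-5.86676798 -1.15821241  1.36529992]
```

servo_tool --motion '[-1,0.01,0,0,0,-1,0.015,0,0,0,-1,0.015,0,0,0]'

```text
time: 8.2
tool_pos: [0.5711, -0.0587, 0.1396]
tool_rot: [0.0, 0.997, 0.079, -0.003]
contact_force: [-10.2, -1.5, 3.0]
gripper_width: 0.003
grasp_force: 5.2
```

servo_tool --motion '[-1,-0.1,0,0,0,-1,-0.5,0,0,0,-1,-0.9,0,-0.2,0,-1,-1,0.0,-0.3,0,-1,-1,0,-0.3,0]'

```text
time: 8.82
tool_pos: [0.4557, -0.0776, 0.1781]
tool_rot: [0.001, 0.997, 0.079, 0.003]
contact_force: [0.5, 0.7, -0.0]
gripper_width: 0.005
grasp_force: 0.0
```

```bash
python3 chk.py f
```

```text
scene 0
top 51 [ 0.5989 -0.0532  0.1482] mill 0.0447 -0.0489 0.1482
tcp mill -0.1007 -0.0499 0.1764 [ 0.15606263  0.09414586 -0.58097969]
```

View pics/f_scene.png

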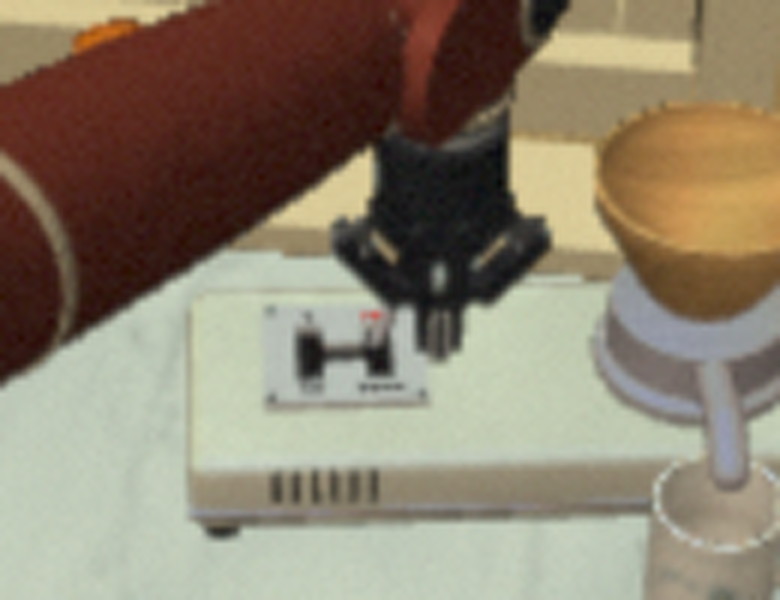

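The crop shows the shaft at the forward end of slot three, at about (385,320). The top camera puts the knob at mill (0.045, -0.049, 0.148), which matches the stated home position. The robot is clear.

```bash
python3 -c "
from h import *
print(job_done())"
```

```text
the job is handed in; nothing more can be done
None
```

The lever is fully home in slot three and stayed there after release: it was pushed across, then forward, with the shut fingers only. The robot is clear, nothing else was touched on the way, and the job is handed in.

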